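# Square a chip tray into the corner stop

### The arm

A 6-joint arm with a two-finger parallel gripper is mounted at the origin on the work surface. World frame = base frame: x ahead of the robot, y to its left, z up, the work surface at z = 0. Lengths are in mm, angles in rad, forces in N, time in s.
With the tool pointing down it reaches from about 350 to 775 mm from the base axis. Payload 7.3 kg.
Tool frame: the origin (TCP) lies at the very end of the fingers, on their centre line; the grasp point (between the pads) lies 19 mm behind it; z points along the fingers, y is the line along which they close (so a half turn about z gives the same grasp; the last joint's range is limited). The gripper opens to 92 mm and grips with 3 to 60 N. Pads are 19 mm wide; open, the fingers measure 130 mm over their backs; the gripper's body (75 mm by 190 mm) begins 47 mm behind the grasp point.
Start: joints at [-1.288, 0.342, 1.524, -0, 1.275, -0.146], TCP at [218.308, -477.479, 226.741] pointing down, gripper open.
Joint ranges: [-2.53, 2.53], [-0.77, 2.02], [0.04, 2.7], [-1, 4.14], [0.28, 2.66], [-3.11, 3.11]. Speed limits (rad/s): [2.57, 2.57, 3.14, 3.14, 3.14, 3.14].

### API

Orientations are given as [roll, pitch, yaw] about the fixed x, y, z axes, in that order (R = Rz(yaw) Ry(pitch) Rx(roll)).
In Python, from plant import bot gives the robot as it stands.
- The arm moves only by the tool send_rows, never from a script. Its argument "rows" is a list of rows, each an object of numbers: "x", "y", "z": the shift along the tool's x, y, z in units of 0.2 m (1.0 is 0.2 m); "ax", "ay", "az": the turn, a rotation vector about the tool's x, y, z in units of 60 degrees (1.0 is 60 degrees); "jaw": the opening, from -1 (shut) to 1 (fully open), so that 0 is half open. In form: [{"x": .., "y": .., "z": .., "ax": .., "ay": .., "az": .., "jaw": ..}, ...]. A call has exactly 10 rows; each row is the pose to reach, as a shift and turn from the pose commanded when the call began, along the tool's axes at that moment; what a row does not reach only later rows make up. A row lasts 1/8 s, in which the tool goes at most 62.5 mm and 10.7 degrees, less where a joint would pass 70% of its speed; a pose out of reach is approached as far as the arm can. A call with a number of a shift or a turn outside -1 to 1 is refused whole. A call with a gripper value outside its range is refused whole. The fingers move at their own pace and stop on an object; the grip force is fixed at half the most. Time passes only in rows, so rows that repeat a pose let the fingers close, or fill a call up. It gives the time, the measured TCP pose, the force, the opening and the grip force at its end, in the units of the state.
- bot.get_obs(): the state, without advancing time (a new reading comes with each control period).
- bot.capture(name): name is "scene" or "side" or "wrist"; returns (picture, depth): 384x512x3 uint8, red, green, blue; 384x512 float32, mm along the optical axis (not along the pixel's ray), 0 where there is no reading.
- bot.camera_model(name): a dict with "vertical_fov" (degrees; the focal length in pixels is half the picture's height over the tangent of half this angle, whatever the lens; pixels are square), "cx", "cy" (the principal point, pixels), "R" (3x3) and "t" (3): a world point X has camera coordinates R X + t; the wrist camera has in their place "T_tool_cam" (4x4, takes a point from camera to tool coordinates, whose origin is the TCP and whose axes are the flange's). Camera axes: x right, y down, z forward; pixel columns grow to the right and rows downward; lengths in mm; the calibration is good to about 2 mm. A picture is of the moment at which its call begins: read the wrist's pose just before it. camera_model takes no time and is no camera call.
- bot.close_job(): hands the job in; it is judged then, once.
The state is a dict: "time": time; "joint_positions": joint angles; "dq": joint speeds; "tau": joint torques, N m; "tool_pos": TCP position; "tcp_rot": TCP orientation; "contact_force": force on the tool from outside, world axes, zero at the start; "moment": the same for the moment, N m; "grip_width": finger opening in mm; "finger_force": force on a finger pad.
Only numpy, scipy, OpenCV 4.12 (cv2) and the standard library are available. Lean on these libraries where they do the work, as an engineer would, in place of code of your own. Each camera call takes 0.05 s, during which the arm holds its last target. There are 200 camera calls.

### The job

Get the chip tray ready for the surface profiler: push it along the bench into the corner stop until it sits squarely in the corner, its long side flush against the long rail and its short end flush against the short rail. Only push it with the fingers; do not lift or tip it off the bench, leave the small box, jar, tweezers and loupe where they are, and finish with the hand clear.

Things in the scene. Friction and masses are not known exactly. Their poses are not given: they have to be found in the camera images.
- corner_stop: fixed L of two bright aluminium rails 14 mm wide, 20 mm high. Origin: inner corner where their inner faces meet, at bench height; z up. Long rail: inner face at x = 0 (body x 0 to 14 mm), from the corner to y = -200 mm. Short rail: inner face at y = 0 (body y 0 to 14 mm), from the corner to x = -134 mm. Tray fully home: its centre at x = -45, y = -60 mm, its axes parallel to these
- chip_tray: closed grey plastic box, rows of small bright square dies on its black top; 90 mm along its x, 120 along its y, 28 high, upright sides, 0.17 to 0.38 kg, loose. Origin: centre of its underside, z up. It starts turned at most 18 degrees from the stop's axes, its centre 50 to 100 mm from home along each of them, on the open side
- jar: bystander: small amber jar with white cap, 44 mm in diameter, 55 mm high; origin at the centre of its underside
- small_box: bystander: small square sample box with white lid, 52 x 52 x 26 mm; origin at the centre of its underside
- tweezers: bystander: dark steel tweezers lying flat along their x, 135 mm long, 6 mm thick; origin at the bench about the middle of their length
- loupe: bystander: black round loupe, 42 mm in diameter, 36 mm high; origin at the centre of its underside
Mind the look-alikes: they are no part of the job. Several things look just like the chip_tray: the one meant starts farthest to the robot's right.

How it is judged (in metres and radians):
At the end, for the whole second after the job is handed in: The tray lies flat and at rest on the bench in the corner of the stop: its centre within 3.5 mm of the fully home position along both rails' normals, and its sides parallel to the rails within 2 degrees (x of chip_tray in the frame of corner_stop between -0.0485 and -0.0415 m and y of chip_tray in the frame of corner_stop between -0.0635 and -0.0565 m and angle between the x axis of chip_tray and the x axis of corner_stop, either way round below 0.035 rad and height (world z) of chip_tray below 0.003 m and angle between chip_tray's own z axis and vertical below 0.03 rad and linear speed of chip_tray below 0.01 m/s); the robot touches nothing.
It fails at once if the chip tray is lifted off the bench or tipped (height (world z) of chip_tray above 0.006 m or angle between chip_tray's own z axis and vertical above 0.1 rad).
It fails at once if a bystander (jar, small box, tweezers or loupe) is displaced by more than 15 mm (distance of any of jar, small_box, tweezers, loupe from where it was at the start of the episode above 0.015 m).
It also fails if it takes over 45 s, if anything falls off the work surface, if the arm or the gripper's body presses on something with over 40 N, if the wrist force passes 120 N, or if a joint passes its speed limit or range.

## Working session

There is one attempt and no reset: what is moved stays moved. The work goes in short steps, Python scripts to look and compute and a tool call to move; the robot and the scene stay as the last step left them, time stands still between calls to the robot, and variables do not carry over. Pictures are saved under pics/ and viewed, at most 10 in all, crops included, and the job is handed in when it is done.

Besides the shell and the picture viewer there is one more tool, called after ">>>" by a JSON object that holds its "method" and its "body", one argument or row to a line. send_rows: Moves the arm, as the interface text tells. Its arguments: {"type":"object","properties":{"rows":{"type":"array","items":{"type":"object","properties":{"x":{"type":"number","minimum":-1,"maximum":1},"y":{"type":"number","minimum":-1,"maximum":1},"z":{"type":"number","minimum":-1,"maximum":1},"ax":{"type":"number","minimum":-1,"maximum":1},"ay":{"type":"number","minimum":-1,"maximum":1},"az":{"type":"number","minimum":-1,"maximum":1},"jaw":{"type":"number"}}}}},"required":["rows"]}

```bash
mkdir -p pics; ls
python3 - <<'E'
from plant import bot
import cv2,numpy as np
o=bot.get_obs();print({k:np.round(v,3) for k,v in o.items()})
for n in ("scene","side"):
    p,d=bot.capture(n);cv2.imwrite(f"pics/{n}0.png",p[:,:,::-1]);np.save(f"pics/{n}0.npy",d)
    np.save(f"pics/{n}0rgb.npy",p);print(n,bot.camera_model(n))
E
```

```text
pics
{'time': np.float64(0.0), 'joint_positions': array([-1.288,  0.343,  1.525, -0.   ,  1.275, -0.146]), 'dq': array([-0.001,  0.   ,  0.001,  0.   , -0.001,  0.   ]), 'tau': array([ -0.   , -43.124, -24.423,   0.072,   0.056,  -0.   ]), 'tool_pos': array([ 218.184, -477.074,  226.043]), 'tcp_rot': array([-3.14 , -0.   ,  0.429]), 'contact_force': array([-0.325, -0.125,  0.266]), 'moment': array([-0.016, -0.025, -0.033]), 'finger_force': np.float64(0.0), 'grip_width': np.float64(91.616)}
scene {'vertical_fov': 55.723610975531436, 'cx': 255.33074230670792, 'cy': 198.5099176268975, 'R': array([[-0.5685901 ,  0.82238518, -0.01969541],
       [ 0.47872843,  0.31132867, -0.82091019],
       [-0.66897263, -0.47619016, -0.57071757]]), 't': array([ 256.69257202, -209.32120552, 1077.55064779])}
side {'vertical_fov': 50.173472330631, 'cx': 256.43127170091344, 'cy': 185.3439484698776, 'R': array([[-0.99922834, -0.03395833, -0.01973717],
       [-0.00562163,  0.62097918, -0.7838069 ],
       [ 0.03887315, -0.78309111, -0.6206909 ]]), 't': array([512.45349408,   8.609003  , 960.65737453])}
```

View pics/scene0.png

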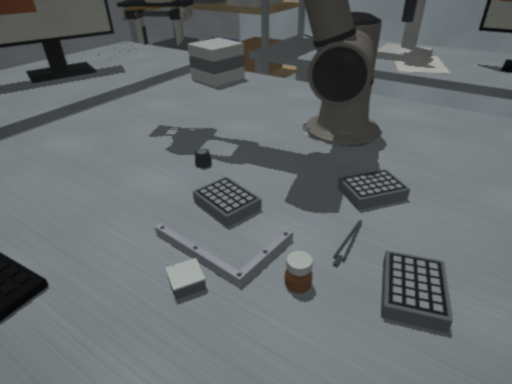

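View pics/side0.png

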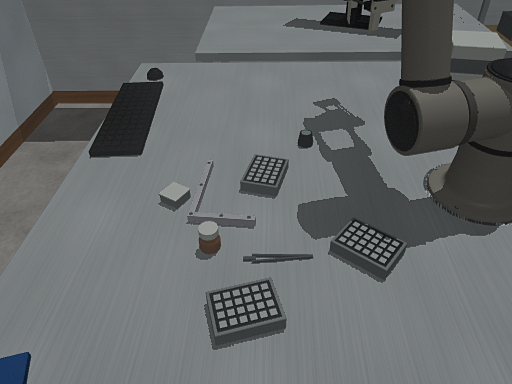

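Scene: the target tray (farthest to the robot's right) is at about (227,200), inside the L with its corner at (240,277). The jar is at (299,272), box (186,277), loupe (203,158) and tweezers (348,242). Side view: the target is at (265,174) and the L corner at (192,217). Next I'll measure from depth.

```bash
cat > h.py <<'E'
from plant import bot
import numpy as np,cv2
def cloud(n,d,m):
    f=192/np.tan(np.radians(m["vertical_fov"]/2))
    v,u=np.mgrid[:384,:512]
    P=np.stack([(u-m["cx"])*d/f,(v-m["cy"])*d/f,d],-1)
    W=(P-m["t"])@m["R"]; W[d<=0]=np.nan
    return W
def heightmap(W,lo,hi,x0=250,x1=800,y0=-500,y1=150):
    k=(W[...,2]>lo)&(W[...,2]<hi)&(W[...,0]>x0)&(W[...,0]<x1)&(W[...,1]>y0)&(W[...,1]<y1)
    return k
def proj(m,X):
    f=192/np.tan(np.radians(m["vertical_fov"]/2))
    c=np.asarray(X)@m["R"].T+m["t"]
    return c[:,:2]/c[:,2:]*f+[m["cx"],m["cy"]]
E
python3 - <<'E'
from h import *
for n in("scene","side"):
    d=np.load(f"pics/{n}0.npy");W=cloud(n,d,bot.camera_model(n))
    k=heightmap(W,12,80,200,900,-600,300)
    c,lab,st,_=cv2.connectedComponentsWithStats(k.astype(np.uint8))
    print(n,"bench z",np.nanmedian(W[...,2][heightmap(W,-15,8)]))
    for i in range(1,c):
        if st[i,4]<60: continue
        q=W[lab==i]; z=np.percentile(q[:,2],85); t=q[abs(q[:,2]-z)<5]
        print(st[i],"z",z.round(),"n",len(t),cv2.minAreaRect(t[:,:2].astype(np.float32)),"box",cv2.boxPoints(cv2.minAreaRect(t[:,:2].astype(np.float32))).round().tolist())
E
```

```text
scene bench z -0.16935452139969348
[195 149  16  15 205] z 36.0 n 84 ((389.5333557128906, -202.89291381835938), (31.122114181518555, 32.21567153930664), 34.60711669921875) box [[368.0, -198.0], [386.0, -225.0], [411.0, -207.0], [393.0, -181.0]]
[ 338  169   72   37 1692] z 29.0 n 1359 ((288.5471496582031, 194.98971557617188), (92.72443389892578, 121.17605590820312), 52.324012756347656) box [[212.0, 195.0], [308.0, 121.0], [365.0, 195.0], [269.0, 269.0]]
[ 193  177   69   46 1818] z 29.0 n 1487 ((495.2268371582031, -42.34007263183594), (120.69223022460938, 91.0564193725586), 75.60708618164062) box [[436.0, -89.0], [524.0, -112.0], [554.0, 5.0], [466.0, 27.0]]
[ 155  223  138   60 1530] z 20.0 n 1332 ((578.9207763671875, 15.055671691894531), (213.75030517578125, 148.6106414794922), 85.42406463623047) box [[496.0, -86.0], [644.0, -97.0], [662.0, 116.0], [513.0, 128.0]]
[285 251  28  39 916] z 55.0 n 424 ((603.0677490234375, 187.8807373046875), (39.501373291015625, 38.297237396240234), 1.447067141532898) box [[583.0, 207.0], [584.0, 168.0], [623.0, 169.0], [622.0, 208.0]]
[384 251  12  2
[... 1603 characters left out ...]
00748825073242) box [[664.0, 32.0], [710.0, 5.0], [737.0, 52.0], [691.0, 79.0]]
[ 330  217   77   59 2383] z 27.0 n 2114 ((286.1441650390625, 197.88296508789062), (92.75320434570312, 119.78138732910156), 51.46674346923828) box [[210.0, 199.0], [304.0, 124.0], [362.0, 197.0], [268.0, 271.0]]
[198 221  23  30 539] z 53.0 n 256 ((601.4769897460938, 191.2222137451172), (38.81858825683594, 40.27808380126953), 39.48915100097656) box [[574.0, 194.0], [599.0, 163.0], [629.0, 188.0], [604.0, 219.0]]
[253 278  20   5  65] z 26.0 n 65 ((491.4430236816406, 294.2716979980469), (33.89251708984375, 11.43815803527832), 0.15031997859477997) box [[474.0, 300.0], [475.0, 289.0], [508.0, 289.0], [508.0, 300.0]]
```

>>> {"method": "send_rows", "body": {
  "rows": [
    {"x": 0.15,"y": -0.13,"z": 0.05,"az": 0.08,"jaw": 0.3},
    {"x": 0.3,"y": -0.26,"z": 0.1,"az": 0.16,"jaw": 0.3},
    {"x": 0.45,"y": -0.39,"z": 0.15,"az": 0.24,"jaw": 0.3},
    {"x": 0.6,"y": -0.52,"z": 0.2,"az": 0.32,"jaw": 0.3},
    {"x": 0.75,"y": -0.65,"z": 0.25,"az": 0.4,"jaw": 0.3},
    {"x": 0.9,"y": -0.78,"z": 0.3,"az": 0.487,"jaw": 0.3},
    {"x": 0.95,"y": -0.82,"z": 0.3,"az": 0.487,"jaw": 0.3},
    {"x": 0.95,"y": -0.82,"z": 0.3,"az": 0.487,"jaw": 0.3},
    {"x": 0.95,"y": -0.82,"z": 0.3,"az": 0.487,"jaw": 0.3},
    {"x": 0.95,"y": -0.82,"z": 0.3,"az": 0.487,"jaw": 0.3}
  ]
}}

```text
schema error: expected keys x, y, z, ax, ay, az, jaw
```

>>> {"method": "send_rows", "body": {
  "rows": [
    {"x": 0.15,"y": -0.13,"z": 0.05,"ax": 0,"ay": 0,"az": 0.08,"jaw": 0.3},
    {"x": 0.3,"y": -0.26,"z": 0.1,"ax": 0,"ay": 0,"az": 0.16,"jaw": 0.3},
    {"x": 0.45,"y": -0.39,"z": 0.15,"ax": 0,"ay": 0,"az": 0.24,"jaw": 0.3},
    {"x": 0.6,"y": -0.52,"z": 0.2,"ax": 0,"ay": 0,"az": 0.32,"jaw": 0.3},
    {"x": 0.75,"y": -0.65,"z": 0.25,"ax": 0,"ay": 0,"az": 0.4,"jaw": 0.3},
    {"x": 0.9,"y": -0.78,"z": 0.3,"ax": 0,"ay": 0,"az": 0.487,"jaw": 0.3},
    {"x": 0.95,"y": -0.82,"z": 0.3,"ax": 0,"ay": 0,"az": 0.487,"jaw": 0.3},
    {"x": 0.95,"y": -0.82,"z": 0.3,"ax": 0,"ay": 0,"az": 0.487,"jaw": 0.3},
    {"x": 0.95,"y": -0.82,"z": 0.3,"ax": 0,"ay": 0,"az": 0.487,"jaw": 0.3},
    {"x": 0.95,"y": -0.82,"z": 0.3,"ax": 0,"ay": 0,"az": 0.487,"jaw": 0.3}
  ]
}}

```text
time: 1.35
tool_pos: [322.7, -250.3, 166.9]
tcp_rot: [3.141, -0.0, -0.082]
contact_force: [-0.1, -0.8, -0.0]
grip_width: 59.8
finger_force: 0.0
```

>>> {"method": "send_rows", "body": {
  "rows": [
    {"x": 0.06,"y": -0.17,"z": 0.05,"ax": 0,"ay": 0,"az": 0,"jaw": 0.3},
    {"x": 0.12,"y": -0.34,"z": 0.1,"ax": 0,"ay": 0,"az": 0,"jaw": 0.3},
    {"x": 0.18,"y": -0.5,"z": 0.2,"ax": 0,"ay": 0,"az": 0,"jaw": 0.3},
    {"x": 0.24,"y": -0.67,"z": 0.3,"ax": 0,"ay": 0,"az": 0,"jaw": 0.3},
    {"x": 0.3,"y": -0.84,"z": 0.4,"ax": 0,"ay": 0,"az": 0,"jaw": 0.3},
    {"x": 0.36,"y": -1,"z": 0.45,"ax": 0,"ay": 0,"az": 0,"jaw": 0.3},
    {"x": 0.38,"y": -1,"z": 0.5,"ax": 0,"ay": 0,"az": 0,"jaw": 0.3},
    {"x": 0.38,"y": -1,"z": 0.5,"ax": 0,"ay": 0,"az": 0,"jaw": 0.3},
    {"x": 0.38,"y": -1,"z": 0.5,"ax": 0,"ay": 0,"az": 0,"jaw": 0.3},
    {"x": 0.38,"y": -1,"z": 0.5,"ax": 0,"ay": 0,"az": 0,"jaw": 0.3}
  ]
}}

```text
time: 2.6
tool_pos: [414.9, -57.0, 67.1]
tcp_rot: [3.141, -0.001, -0.083]
contact_force: [1.1, 0.7, -0.4]
grip_width: 59.6
finger_force: 0.0
```

>>> {"method": "send_rows", "body": {
  "rows": [
    {"x": 0,"y": -0.05,"z": 0.07,"ax": 0,"ay": 0,"az": 0,"jaw": 0.3},
    {"x": 0,"y": -0.1,"z": 0.14,"ax": 0,"ay": 0,"az": 0,"jaw": 0.3},
    {"x": 0,"y": -0.115,"z": 0.21,"ax": 0,"ay": 0,"az": 0,"jaw": 0.3},
    {"x": 0,"y": -0.115,"z": 0.28,"ax": 0,"ay": 0,"az": 0,"jaw": 0.3},
    {"x": 0,"y": -0.115,"z": 0.28,"ax": 0,"ay": 0,"az": 0,"jaw": 0.3},
    {"x": 0.04,"y": -0.115,"z": 0.28,"ax": 0,"ay": 0,"az": 0,"jaw": 0.3},
    {"x": 0.08,"y": -0.115,"z": 0.28,"ax": 0,"ay": 0,"az": 0,"jaw": 0.3},
    {"x": 0.12,"y": -0.115,"z": 0.28,"ax": 0,"ay": 0,"az": 0,"jaw": 0.3},
    {"x": 0.16,"y": -0.115,"z": 0.28,"ax": 0,"ay": 0,"az": 0,"jaw": 0.3},
    {"x": 0.2,"y": -0.115,"z": 0.28,"ax": 0,"ay": 0,"az": 0,"jaw": 0.3}
  ]
}}

```text
time: 3.85
tool_pos: [457.0, -36.5, 10.7]
tcp_rot: [3.142, 0.0, -0.081]
contact_force: [-3.2, 0.2, 1.2]
grip_width: 59.7
finger_force: 1.2
```

```bash
cat >> h.py <<'E'
C=np.array([645.6,105.7]);A=-0.080
Rs=np.array([[np.cos(A),np.sin(A)],[-np.sin(A),np.cos(A)]])  # world -> stop
def stop(p): return Rs@(np.asarray(p)[:2]-C)
E
python3 -c "
from h import *
o=bot.get_obs();print(o['time'],stop(o['tool_pos']),o['tool_pos'],o['contact_force'])"
```

```text
3.85 [-176.65247651 -156.79833497] [456.98201903 -36.47971924  10.72677724] [-3.20150631  0.22365489  1.19884532]
```

>>> {"method": "send_rows", "body": {
  "rows": [
    {"x": 0.035,"y": 0,"z": 0,"ax": 0,"ay": 0,"az": 0,"jaw": 0.3},
    {"x": 0.07,"y": 0,"z": 0,"ax": 0,"ay": 0,"az": 0,"jaw": 0.3},
    {"x": 0.105,"y": 0,"z": 0,"ax": 0,"ay": 0,"az": 0,"jaw": 0.3},
    {"x": 0.14,"y": 0,"z": 0,"ax": 0,"ay": 0,"az": 0,"jaw": 0.3},
    {"x": 0.175,"y": 0,"z": 0,"ax": 0,"ay": 0,"az": 0,"jaw": 0.3},
    {"x": 0.21,"y": 0,"z": 0,"ax": 0,"ay": 0,"az": 0,"jaw": 0.3},
    {"x": 0.245,"y": 0,"z": 0,"ax": 0,"ay": 0,"az": 0,"jaw": 0.3},
    {"x": 0.28,"y": 0,"z": 0,"ax": 0,"ay": 0,"az": 0,"jaw": 0.3},
    {"x": 0.31,"y": 0,"z": 0,"ax": 0,"ay": 0,"az": 0,"jaw": 0.3},
    {"x": 0.33,"y": 0,"z": 0,"ax": 0,"ay": 0,"az": 0,"jaw": 0.3}
  ]
}}

```text
time: 5.1
tool_pos: [522.6, -41.9, 10.7]
tcp_rot: [3.142, 0.0, -0.081]
contact_force: [-2.7, -0.2, 2.2]
grip_width: 59.6
finger_force: 1.3
```

Run:
```python
from h import *
o=bot.get_obs();print(o['time'],stop(o['tool_pos']),o['contact_force'])
n="scene";p,d=bot.capture(n);cv2.imwrite("pics/scene1.png",cv2.resize(p[130:330,100:350,::-1],None,fx=3,fy=3,interpolation=cv2.INTER_CUBIC))
```

```text
5.1 [-110.78877419 -156.91423548] [-2.69658924 -0.17853746  2.16546442]
```

View pics/scene1.png

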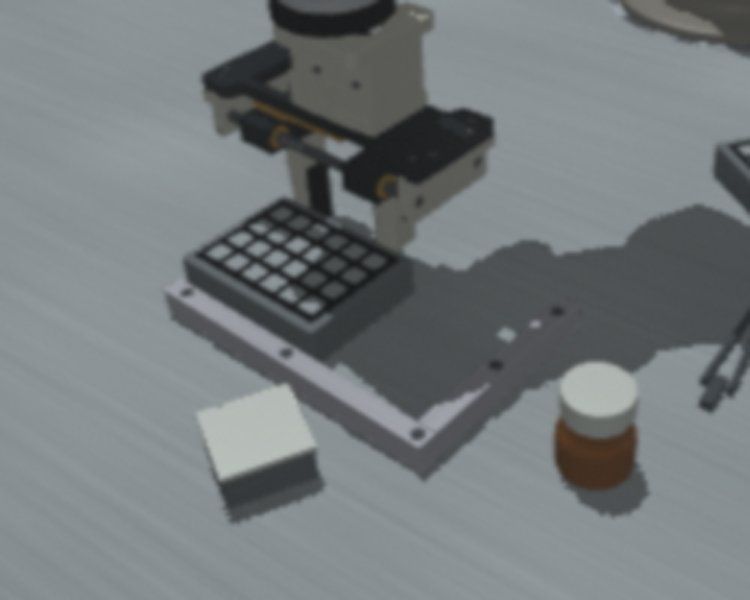

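The tray, centred at crop (300,270), is square to the long rail with a small gap left. I'll creep in and watch the force.

>>> {"method": "send_rows", "body": {
  "rows": [
    {"x": 0.01,"y": 0,"z": 0,"ax": 0,"ay": 0,"az": 0,"jaw": 0.3},
    {"x": 0.02,"y": 0,"z": 0,"ax": 0,"ay": 0,"az": 0,"jaw": 0.3},
    {"x": 0.03,"y": 0,"z": 0,"ax": 0,"ay": 0,"az": 0,"jaw": 0.3},
    {"x": 0.035,"y": 0,"z": 0,"ax": 0,"ay": 0,"az": 0,"jaw": 0.3},
    {"x": 0.04,"y": 0,"z": 0,"ax": 0,"ay": 0,"az": 0,"jaw": 0.3},
    {"x": 0.043,"y": 0,"z": 0,"ax": 0,"ay": 0,"az": 0,"jaw": 0.3},
    {"x": 0.046,"y": 0,"z": 0,"ax": 0,"ay": 0,"az": 0,"jaw": 0.3},
    {"x": 0.05,"y": 0,"z": 0,"ax": 0,"ay": 0,"az": 0,"jaw": 0.3},
    {"x": 0.05,"y": 0,"z": 0,"ax": 0,"ay": 0,"az": 0,"jaw": 0.3},
    {"x": 0.05,"y": 0,"z": 0,"ax": 0,"ay": 0,"az": 0,"jaw": 0.3}
  ]
}}

```text
time: 6.4
tool_pos: [530.9, -42.5, 10.7]
tcp_rot: [-3.142, 0.003, -0.081]
contact_force: [-8.0, -0.6, 5.4]
grip_width: 59.9
finger_force: 3.5
```

>>> {"method": "send_rows", "body": {
  "rows": [
    {"x": 0.003,"y": 0,"z": 0,"ax": 0,"ay": 0,"az": 0,"jaw": 0.3},
    {"x": 0.006,"y": 0,"z": 0,"ax": 0,"ay": 0,"az": 0,"jaw": 0.3},
    {"x": 0.009,"y": 0,"z": 0,"ax": 0,"ay": 0,"az": 0,"jaw": 0.3},
    {"x": 0.012,"y": 0,"z": 0,"ax": 0,"ay": 0,"az": 0,"jaw": 0.3},
    {"x": 0.012,"y": 0,"z": 0,"ax": 0,"ay": 0,"az": 0,"jaw": 0.3},
    {"x": 0.012,"y": 0,"z": 0,"ax": 0,"ay": 0,"az": 0,"jaw": 0.3},
    {"x": 0.012,"y": 0,"z": 0,"ax": 0,"ay": 0,"az": 0,"jaw": 0.3},
    {"x": 0.012,"y": 0,"z": 0,"ax": 0,"ay": 0,"az": 0,"jaw": 0.3},
    {"x": 0.012,"y": 0,"z": 0,"ax": 0,"ay": 0,"az": 0,"jaw": 0.3},
    {"x": 0.012,"y": 0,"z": 0,"ax": 0,"ay": 0,"az": 0,"jaw": 0.3}
  ]
}}

```text
time: 7.65
tool_pos: [530.9, -42.5, 10.6]
tcp_rot: [-3.141, 0.008, -0.081]
contact_force: [-14.8, -0.5, 11.4]
grip_width: 59.7
finger_force: 7.4
```

```bash
python3 -c "
from h import *
o=bot.get_obs();print(o['time'],stop(o['tool_pos']),o['contact_force'],o['moment'])"
```

```text
7.65 [-102.49034814 -156.86354327] [-14.76381095  -0.46450334  11.39569574] [-0.12337813  2.32774274 -0.11338667]
```

>>> {"method": "send_rows", "body": {
  "rows": [
    {"x": -0.06,"y": 0,"z": 0,"ax": 0,"ay": 0,"az": 0,"jaw": 0.3},
    {"x": -0.13,"y": 0,"z": -0.05,"ax": 0,"ay": 0,"az": 0,"jaw": 0.2},
    {"x": -0.13,"y": 0,"z": -0.2,"ax": 0,"ay": 0,"az": 0,"jaw": 0.1},
    {"x": -0.13,"y": 0,"z": -0.35,"ax": 0,"ay": 0,"az": 0,"jaw": 0},
    {"x": -0.13,"y": 0.05,"z": -0.35,"ax": 0,"ay": 0,"az": -0.15,"jaw": -0.2},
    {"x": -0.05,"y": 0.13,"z": -0.35,"ax": 0,"ay": 0,"az": -0.3,"jaw": -0.3},
    {"x": 0.05,"y": 0.22,"z": -0.35,"ax": 0,"ay": 0,"az": -0.45,"jaw": -0.3},
    {"x": 0.15,"y": 0.3,"z": -0.35,"ax": 0,"ay": 0,"az": -0.6,"jaw": -0.3},
    {"x": 0.27,"y": 0.425,"z": -0.35,"ax": 0,"ay": 0,"az": -0.75,"jaw": -0.3},
    {"x": 0.27,"y": 0.425,"z": -0.35,"ax": 0,"ay": 0,"az": -0.9,"jaw": -0.3}
  ]
}}

```text
time: 8.9
tool_pos: [583.1, -133.9, 81.4]
tcp_rot: [3.139, -0.001, 0.865]
contact_force: [0.9, 0.6, -0.3]
grip_width: 32.0
finger_force: 0.0
```

>>> {"method": "send_rows", "body": {
  "rows": [
    {"x": 0,"y": 0,"z": 0,"ax": 0,"ay": 0,"az": -0.15,"jaw": -0.3},
    {"x": 0,"y": 0,"z": 0,"ax": 0,"ay": 0,"az": -0.3,"jaw": -0.3},
    {"x": 0,"y": 0,"z": 0,"ax": 0,"ay": 0,"az": -0.45,"jaw": -0.3},
    {"x": 0,"y": 0,"z": 0,"ax": 0,"ay": 0,"az": -0.6,"jaw": -0.3},
    {"x": 0,"y": 0,"z": 0,"ax": 0,"ay": 0,"az": -0.6,"jaw": -0.3},
    {"x": 0,"y": 0,"z": 0,"ax": 0,"ay": 0,"az": -0.6,"jaw": -0.3},
    {"x": 0,"y": 0,"z": 0,"ax": 0,"ay": 0,"az": -0.6,"jaw": -0.3},
    {"x": 0,"y": 0,"z": 0,"ax": 0,"ay": 0,"az": -0.6,"jaw": -0.3},
    {"x": 0,"y": 0,"z": 0,"ax": 0,"ay": 0,"az": -0.6,"jaw": -0.3},
    {"x": 0,"y": 0,"z": 0,"ax": 0,"ay": 0,"az": -0.6,"jaw": -0.3}
  ]
}}

```text
time: 10.15
tool_pos: [581.7, -131.9, 80.7]
tcp_rot: [-3.142, 0.0, 1.489]
contact_force: [0.2, -0.4, -0.4]
grip_width: 32.1
finger_force: 0.0
```

Run:
```python
from h import *
o=bot.get_obs();print(o['time'],o['tool_pos'],o['tcp_rot'],stop(o['tool_pos']),o['contact_force'])
n="scene";p,d=bot.capture(n);cv2.imwrite("pics/scene2.png",cv2.resize(p[130:330,100:350,::-1],None,fx=3,fy=3,interpolation=cv2.INTER_CUBIC))
n="side";p,d=bot.capture(n);cv2.imwrite("pics/side2.png",cv2.resize(p[80:280,140:390,::-1],None,fx=3,fy=3,interpolation=cv2.INTER_CUBIC))
```

```text
10.15 [ 581.69121428 -131.94685361   80.69148641] [-3.14159265e+00  6.36240245e-05  1.48934436e+00] [ -44.71291107 -241.99404023] [ 0.23531265 -0.40798168 -0.40598254]
```

View pics/side2.png

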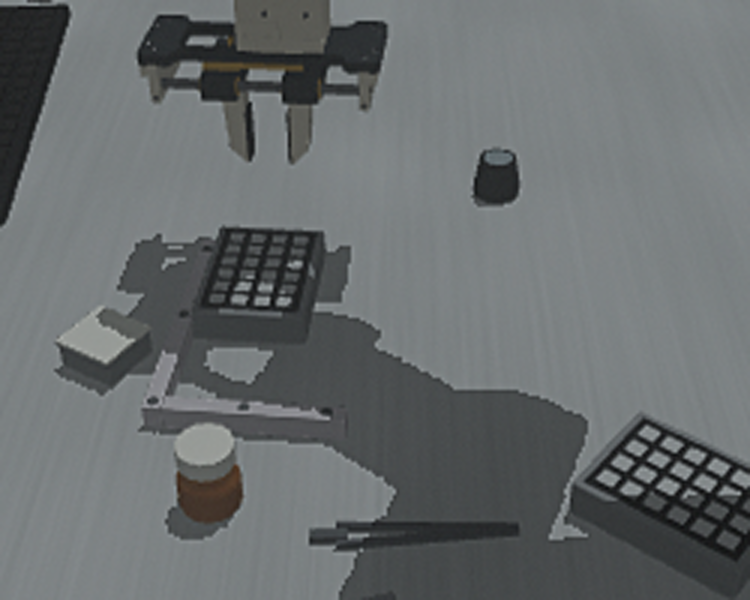

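Side view: the tray, crop (262,275), lies flush along the long rail and the fingers at (265,155) are behind its short end. Next I descend and push toward the short rail.

>>> {"method": "send_rows", "body": {
  "rows": [
    {"x": 0,"y": -0.02,"z": 0.1,"ax": 0,"ay": 0,"az": 0,"jaw": -0.3},
    {"x": 0,"y": -0.02,"z": 0.2,"ax": 0,"ay": 0,"az": 0,"jaw": -0.3},
    {"x": 0,"y": -0.02,"z": 0.3,"ax": 0,"ay": 0,"az": 0,"jaw": -0.3},
    {"x": 0,"y": -0.02,"z": 0.35,"ax": 0,"ay": 0,"az": 0,"jaw": -0.3},
    {"x": 0,"y": -0.02,"z": 0.35,"ax": 0,"ay": 0,"az": 0,"jaw": -0.3},
    {"x": 0.03,"y": -0.02,"z": 0.35,"ax": 0,"ay": 0,"az": 0,"jaw": -0.3},
    {"x": 0.06,"y": -0.02,"z": 0.35,"ax": 0,"ay": 0,"az": 0,"jaw": -0.3},
    {"x": 0.09,"y": -0.02,"z": 0.35,"ax": 0,"ay": 0,"az": 0,"jaw": -0.3},
    {"x": 0.12,"y": -0.02,"z": 0.35,"ax": 0,"ay": 0,"az": 0,"jaw": -0.3},
    {"x": 0.15,"y": -0.02,"z": 0.35,"ax": 0,"ay": 0,"az": 0,"jaw": -0.3}
  ]
}}

```text
time: 11.5
tool_pos: [580.4, -101.8, 11.2]
tcp_rot: [3.141, 0.001, 1.49]
contact_force: [0.1, -3.1, 1.6]
grip_width: 32.2
finger_force: 1.4
```

```bash
python3 -c "
from h import *
o=bot.get_obs();print(o['time'],stop(o['tool_pos']),o['contact_force'],o['moment'])"
```

```text
11.5 [ -48.38132834 -212.0833868 ] [ 0.11342663 -3.11532309  1.57658649] [-0.4926467   0.02932659 -0.0257285 ]
```

Contact made; about 82 mm remain.

>>> {"method": "send_rows", "body": {
  "rows": [
    {"x": 0.035,"y": 0,"z": 0,"ax": 0,"ay": 0,"az": 0,"jaw": -0.3},
    {"x": 0.07,"y": 0,"z": 0,"ax": 0,"ay": 0,"az": 0,"jaw": -0.3},
    {"x": 0.105,"y": 0,"z": 0,"ax": 0,"ay": 0,"az": 0,"jaw": -0.3},
    {"x": 0.14,"y": 0,"z": 0,"ax": 0,"ay": 0,"az": 0,"jaw": -0.3},
    {"x": 0.175,"y": 0,"z": 0,"ax": 0,"ay": 0,"az": 0,"jaw": -0.3},
    {"x": 0.21,"y": 0,"z": 0,"ax": 0,"ay": 0,"az": 0,"jaw": -0.3},
    {"x": 0.245,"y": 0,"z": 0,"ax": 0,"ay": 0,"az": 0,"jaw": -0.3},
    {"x": 0.28,"y": 0,"z": 0,"ax": 0,"ay": 0,"az": 0,"jaw": -0.3},
    {"x": 0.315,"y": 0,"z": 0,"ax": 0,"ay": 0,"az": 0,"jaw": -0.3},
    {"x": 0.35,"y": 0,"z": 0,"ax": 0,"ay": 0,"az": 0,"jaw": -0.3}
  ]
}}

```text
time: 12.75
tool_pos: [585.8, -31.5, 10.7]
tcp_rot: [-3.142, 0.0, 1.49]
contact_force: [0.1, -2.3, 1.9]
grip_width: 32.2
finger_force: 1.2
```

>>> {"method": "send_rows", "body": {
  "rows": [
    {"x": 0.01,"y": 0,"z": 0,"ax": 0,"ay": 0,"az": 0,"jaw": -0.3},
    {"x": 0.02,"y": 0,"z": 0,"ax": 0,"ay": 0,"az": 0,"jaw": -0.3},
    {"x": 0.03,"y": 0,"z": 0,"ax": 0,"ay": 0,"az": 0,"jaw": -0.3},
    {"x": 0.04,"y": 0,"z": 0,"ax": 0,"ay": 0,"az": 0,"jaw": -0.3},
    {"x": 0.045,"y": 0,"z": 0,"ax": 0,"ay": 0,"az": 0,"jaw": -0.3},
    {"x": 0.05,"y": 0,"z": 0,"ax": 0,"ay": 0,"az": 0,"jaw": -0.3},
    {"x": 0.055,"y": 0,"z": 0,"ax": 0,"ay": 0,"az": 0,"jaw": -0.3},
    {"x": 0.055,"y": 0,"z": 0,"ax": 0,"ay": 0,"az": 0,"jaw": -0.3},
    {"x": 0.055,"y": 0,"z": 0,"ax": 0,"ay": 0,"az": 0,"jaw": -0.3},
    {"x": 0.055,"y": 0,"z": 0,"ax": 0,"ay": 0,"az": 0,"jaw": -0.3}
  ]
}}

```text
time: 14.0
tool_pos: [586.4, -24.7, 10.7]
tcp_rot: [-3.141, 0.005, 1.49]
contact_force: [-3.7, -18.0, 1.7]
grip_width: 32.2
finger_force: 9.0
```

```bash
python3 -c "
from h import *
o=bot.get_obs();print(o['time'],stop(o['tool_pos']),o['contact_force'],o['moment'])"
```

```text
14.0 [ -48.55225697 -134.68007831] [ -3.67400946 -18.00605096   1.69853316] [-2.95493627  0.39164029  0.00601839]
```

Run:
```python
from h import *
ims=[]
for n,b in(("scene",(200,300,140,310)),("side",(140,240,160,330))):
    p,d=bot.capture(n);ims.append(cv2.resize(p[b[0]:b[1],b[2]:b[3],::-1],None,fx=4,fy=3,interpolation=cv2.INTER_CUBIC))
cv2.imwrite("pics/c3.png",np.vstack(ims))
```

```text
(no output)
```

View pics/c3.png

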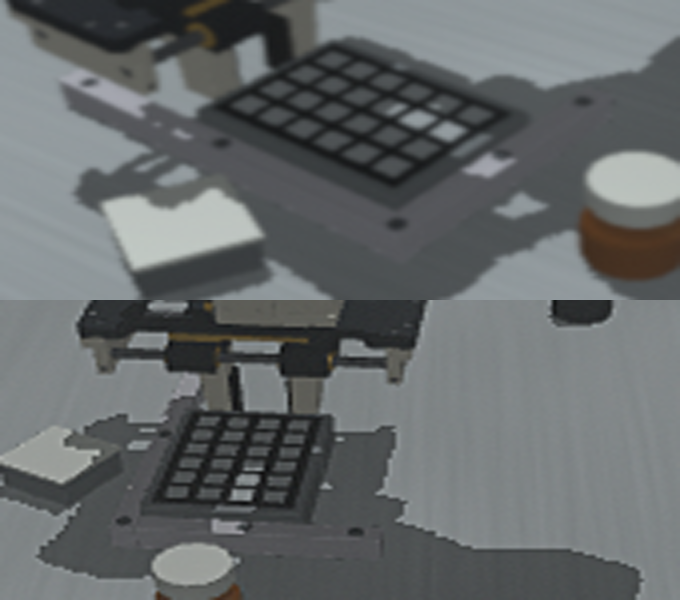

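Both views show the tray seated in the corner. I'll back off and measure.

>>> {"method": "send_rows", "body": {
  "rows": [
    {"x": -0.05,"y": 0,"z": 0,"ax": 0,"ay": 0,"az": 0,"jaw": -0.3},
    {"x": -0.15,"y": 0,"z": 0,"ax": 0,"ay": 0,"az": 0,"jaw": -0.3},
    {"x": -0.25,"y": 0,"z": -0.1,"ax": 0,"ay": 0,"az": 0,"jaw": -0.3},
    {"x": -0.35,"y": 0,"z": -0.3,"ax": 0,"ay": 0,"az": 0,"jaw": -0.3},
    {"x": -0.5,"y": 0,"z": -0.5,"ax": 0,"ay": 0,"az": 0,"jaw": -0.3},
    {"x": -0.7,"y": 0,"z": -0.6,"ax": 0,"ay": 0,"az": 0,"jaw": -0.3},
    {"x": -0.9,"y": 0,"z": -0.7,"ax": 0,"ay": 0,"az": 0,"jaw": -0.3},
    {"x": -1,"y": 0,"z": -0.7,"ax": 0,"ay": 0,"az": 0,"jaw": -0.3},
    {"x": -1,"y": 0,"z": -0.7,"ax": 0,"ay": 0,"az": 0,"jaw": -0.3},
    {"x": -1,"y": 0,"z": -0.7,"ax": 0,"ay": 0,"az": 0,"jaw": -0.3}
  ]
}}

```text
time: 15.35
tool_pos: [570.0, -218.8, 149.3]
tcp_rot: [-3.139, -0.002, 1.49]
contact_force: [-1.0, 0.0, -0.5]
grip_width: 32.1
finger_force: 0.0
```

Run:
```python
from h import *
print(bot.get_obs()['time'])
for n in("scene","side"):
    m=bot.camera_model(n);p,d=bot.capture(n);W=cloud(n,d,m)
    W0=cloud(n,np.load(f"pics/{n}0.npy"),m)
    dz=-0.2 if n=="scene" else -3.4
    reg=heightmap(W,23.5+dz,34,480,680,-110,130)
    c,l,st,_=cv2.connectedComponentsWithStats(reg.astype(np.uint8));i=1+st[1:,4].argmax();t=W[l==i]
    r=cv2.minAreaRect(t[:,:2].astype(np.float32)); 
    k0=heightmap(W0,12,24,480,680,-110,135)&~heightmap(W0,24,99,0,999,-999,999)
    c,l,st,_=cv2.connectedComponentsWithStats(k0.astype(np.uint8))
    g=max(range(1,c),key=lambda i:st[i,2]); q=W0[l==g]; q=q[q[:,2]>15+dz]
    R=cv2.minAreaRect(q[:,:2].astype(np.float32));B=cv2.boxPoints(R)
    o=B[B.sum(1).argmax()]; a=np.radians(R[2]%90-90); a=a if a>-.7 else a+np.pi/2
    M=np.array([[np.cos(a),np.sin(a)],[-np.sin(a),np.cos(a)]])
    print(n,R,"tray",r,"stop frame",M@(np.array(r[0])-o)+14,"pct",np.percentile((t[:,:2]-o)@M.T+14,[.5,99.5],axis=0))
    if n=="scene": cv2.imwrite("pics/f4.png",cv2.resize(p[190:300,140:320,::-1],None,fx=4,fy=4,interpolation=cv2.INTER_CUBIC))
```

```text
15.35
scene ((578.9207763671875, 15.055671691894531), (213.75030517578125, 148.6106414794922), 85.42406463623047) tray ((595.603759765625, 46.16328430175781), (121.32568359375, 91.39085388183594), 85.39302825927734) stop frame [-46.15726089 -60.53571826] pct [[ -89.80981003 -119.45667467]
 [  -0.94364086   -0.49497847]]
side ((577.0845947265625, 19.667701721191406), (214.71890258789062, 148.44224548339844), 85.28439331054688) tray ((593.8613891601562, 49.5030517578125), (124.71719360351562, 90.30582427978516), 85.3849105834961) stop frame [-45.95387397 -62.24587945] pct [[ -90.59018803 -121.76034912]
 [  -1.6777966    -1.60968213]]
```

View pics/f4.png

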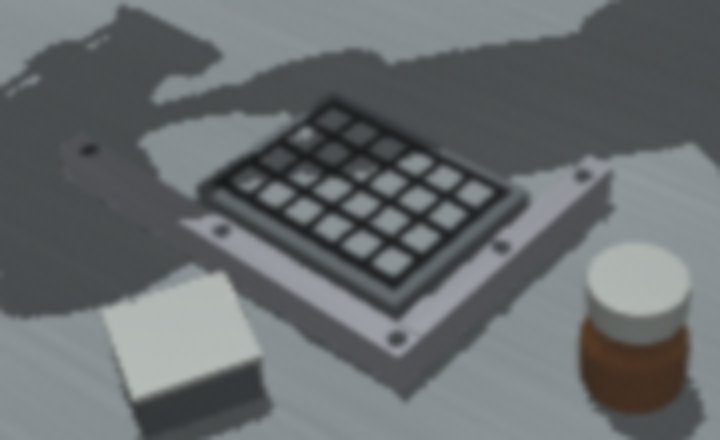

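The tray, at crop (365,205), sits flush in the corner at about (-46, -61) mm and within 0.1 degree of the rails. The hand is clear, so I'm handing in.

```bash
python3 -c "
from plant import bot
print(bot.close_job())"
```

```text
the job is handed in; nothing more can be done
None
```

The tray is home in the corner stop, measured by camera at about x = -46, y = -61 mm and within 0.1° of the rails; the hand is clear and the job was handed in at about 15 s, with no verdict returned.

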